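# Shut the plate clamp and press its pin home

## Robot

A 6-joint arm with a two-finger parallel gripper is mounted at the origin on the work surface. World frame = base frame: x ahead of the robot, y to its left, z up, the work surface at z = 0. Lengths are in m, angles in rad, forces in N, time in s.
With the tool pointing down it reaches from about 0.3 to 1 m from the base axis. Payload 5.1 kg.
Tool frame: the origin (TCP) lies midway between the tips of the shut fingers; the grasp point (between the pads) lies 19 mm behind it; z points along the fingers, y is the line along which they close (so a half turn about z gives the same grasp; the last joint's range is limited). The gripper opens to 95 mm and grips with 3 to 60 N. Pads are 20 mm wide; open, the fingers measure 119 mm over their backs; the gripper's body (75 mm by 180 mm) begins 59 mm behind the grasp point.
Start: joints at [-1.207, 0.124, 1.65, -0, 1.367, -0.083], TCP at [0.281, -0.586, 0.215] pointing down, gripper open.
Joint ranges: [-2.61, 2.61], [-1.02, 2.33], [0.03, 2.71], [-1.35, 4.49], [0.32, 2.68], [-2.91, 2.91]. Speed limits (rad/s): [2.57, 2.57, 3.14, 3.14, 3.14, 3.14].

## Interface

Orientations are given as a 3x3 rotation matrix whose columns are the frame's x, y, z axes.
In Python, from station import * gives the robot as it stands.
- The arm moves only by the tool arm_command, never from a script. Its argument "series" is one flat list of numbers, 5 for each row, row after row: the shift along the world's x, y, z in cm, then the turn about the world's z in rad, then the closure in counts, from 0 (fully open) to 255 (shut). A call has exactly 8 rows; each row shifts and turns the commanded pose from where the row before left it; what a row does not reach is not made up. A row lasts 1/12 s, in which the tool goes at most 41.7 mm and 7.16 degrees, less where a joint would pass 70% of its speed; a pose out of reach is approached as far as the arm can. A call is refused whole if a number of a shift passes 4.17 or a number of a turn 0.125, either way. A call with a gripper value outside its range is refused whole. The fingers move at their own pace and stop on an object; the grip force is fixed at half the most. Time passes only in rows, so rows that do not move let the fingers close, or fill a call up. It gives the time, the measured TCP pose, the force, the opening and the grip force at its end, in the units of the state.
- read_state(): the state, without advancing time (a new reading comes with each control period).
- grab_frame(name): name is "scene" or "top" or "wrist"; returns a dict with "img" (400x640x3 uint8, blue, green, red), "depth" (400x640 float32, m along the optical axis (not along the pixel's ray), 0 where there is no reading), "fx", "fy", "cx", "cy" (pixels), "k1" (the pictures are not rectified: a ray, as slopes to the right and down, at radius r is drawn at 1 + k1 r^2 times it, then the intrinsics apply), "world_to_cam" (4x4, takes a point from world to camera coordinates). Camera axes: x right, y down, z forward; pixel columns grow to the right and rows downward; lengths in m; the calibration is good to about 2 mm. A picture is of the moment at which its call begins.
- finish_job(): hands the job in; it is judged then, once.
The state is a dict: "time_s": time; "qpos": joint angles; "qvel": joint speeds; "joint_efforts": joint torques, N m; "position": TCP position; "tcp_rot": TCP orientation; "ft_force": force on the tool from outside, world axes, zero at the start; "wrist_torque": the same for the moment, N m; "gripper_width": finger opening in m; "gripper_force": force on a finger pad.
Only numpy, scipy, OpenCV 4.12 (cv2) and the standard library are available. Lean on these libraries where they do the work, as an engineer would, in place of code of your own. Each camera call takes 0.05 s, during which the arm holds its last target. There are 200 camera calls.

## Task

Swing the cover of the hinged plate clamp down onto the well plate, take the pin with the tall knob from the stand and push it down through the cover's hole and the base's hole until the knob sits on the cover. Keep hold of the knob and keep pressing it down so that the cover stays fully shut against the springy plate: finish like that, still holding and pressing, so that I can do up the swing bolts. Leave everything else where it is.

Things in the scene. Friction and masses are not known exactly. Their poses are not given: they have to be found in the camera images.
- jig: Hinged aluminium clamp for a well plate, fixed. Origin: centre of its base on the bench; x axis from front (pin end) to hinge, y along the hinge, z up. Slab x -67 to 95, y +-75, 18 mm high; swing bolts lie out to y +-120 mm at x = 0 (18 mm high). Front block with the pin hole: x -103 to -67, y +-25, 36 mm high. The white plate lies in the middle on a springy nest.
- jig_hole (a point): Centre of the mouth of the upright pin hole in the base's front block: jig x = -85 mm, y = 0, 36 mm above the bench. 12.5 mm wide, 2 mm chamfer, right through to the bench.
- cover_hinge (a point): Midpoint of the cover's hinge axis: jig x = 85 mm, y = 0, 42 mm above the bench; axes of the jig. The hinge is stiff: the cover stays at the angle where it is left, and takes about 1 to 5 N at 120 mm from the axis to swing down.
- cover (a joint): Cover angle (rad): 0 = fully shut, level; 1.57 = upright. Plate 10 mm thick (hinge axis in its mid-plane), 140 mm wide, to 151 mm from the axis, then a tongue 50 mm wide to 189 mm. At 0.038 (tongue 6 mm too high) its pad meets the plate, whose springs push back: fully shut takes about 10 N pressed at the tongue's hole (15 to 20 N is safe); let go, it springs up again to about 0.03 and stays there.
- cover_hole (a point): Centre of the pin hole in the cover's tongue, on the cover's outer (upper) face, 170 mm from the hinge axis; 47 mm above the bench when shut. 12 mm wide, 1.5 mm chamfer, 10 mm deep; straight above the base's hole when shut. x axis towards the hinge, z out of the upper face.
- cover_mid (a point): Point on the cover's outer (upper) face, on its midline, 120 mm from the hinge axis; axes as cover_hole. A place to push the cover down.
- stand: Grey block, fixed, 45 (x) x 130 (y) x 44 mm high; origin under its centre. Two holes at y = -35 and +35 mm, 13 mm wide, 34 mm deep (floor 10 mm above the bench): the pin stands in one, the spare screw in the other.
- pin: Locating pin: steel shank 10 mm thick, 42 mm long, tapered nose (6 mm wide at the end, full after 4 mm), under a tall black knob 24 mm wide, 24 mm high, whose flat underside is the shoulder. Origin: centre of the nose's end; z along the shank to the knob (knob at 42 to 66 mm). Starts upright, shoulder 52 mm above the bench. About 60 g.
- screw: Spare clamp screw in the other hole of the stand: a 10 mm shank under a wide flat black head (34 mm wide, 7 mm high, top 53 mm above the bench). Not needed: leave it. Origin: centre of its lower end.
- tube_rack: Green tube rack with white tubes, about 120 x 75 x 46 mm. Bystander: leave it where it is. Origin under its centre.
- tip_box: White tip box with open clear lid, 122 x 105 x 105 mm. Bystander: leave it where it is. Origin under its centre.
- beaker: Empty glass beaker, 84 mm across, 100 mm high. Bystander: leave it where it is. Origin under its centre.
- pen: Marker pen lying flat, 125 mm long, 11 mm thick. Bystander: leave it where it is. Origin under its centre.
- timer: White bench timer lying flat, 62 x 66 x 22 mm. Bystander: leave it where it is. Origin under its centre.
- reagent: Amber glass bottle, 60 mm across, 115 mm high. Bystander: leave it where it is. Origin under its centre.

How it is judged:
On the way, in this order (a step that is already met when the one before it is completed fails the run):
1. the cover is swung down onto the well plate (value of joint cover below 0.09 rad), for 0.2 s.
2. the pin's nose is through the cover and in the hole of the base (horizontal distance between pin and jig_hole below 0.004 m and angle between pin's own z axis and vertical below 0.07 rad and z of pin in the frame of jig below 0.028 m and value of joint cover below 0.09 rad), for 0.1 s.
At the end, for the whole second after the job is handed in: Through the last second: pin upright (4 deg), centred (4 mm) in both holes, nose at most 7.5 mm above the bench (5 mm is home); cover shut to 0.013 rad (2 mm at the tongue); fingers hold the pin (over 3 N), the pin presses on the clamp (over 3 N) and is still (horizontal distance between pin and jig_hole below 0.004 m and angle between pin's own z axis and vertical below 0.07 rad and z of pin in the frame of jig below 0.0075 m and value of joint cover below 0.013 rad and contact force between the fingers and pin above 3 N and contact force between pin and jig above 3 N and linear speed of pin below 0.02 m/s); the arm keeps its last pose, push and grip.
It fails at once if a bystander or the spare screw disturbed (moved over 20 mm) (distance of any of screw, tube_rack, tip_box, beaker, pen, timer, reagent from where it was at the start of the episode above 0.02 m).
It also fails if it takes over 58 s, if anything falls off the work surface, if the arm or the gripper's body presses on something with over 40 N, if the wrist force passes 120 N, or if a joint passes its speed limit or range.

## Working session

There is one attempt and no reset: what is moved stays moved. The work goes in short steps, Python scripts to look and compute and a tool call to move; the robot and the scene stay as the last step left them, time stands still between calls to the robot, and variables do not carry over. Pictures are saved under pics/ and viewed, at most 10 in all, crops included, and the job is handed in when it is done.

Besides the shell and the picture viewer there is one more tool, called after "Call:" by a JSON object that holds its "op" and its "data". arm_command: Moves the arm, as the interface text tells. Its arguments: {"type":"object","properties":{"series":{"type":"array"}},"required":["series"]}

```bash
mkdir -p pics; ls
python3 - <<'E'
from station import *
import cv2,numpy as np
s=read_state();print(s)
for n in ("top","scene"):
    f=grab_frame(n);cv2.imwrite(f"pics/{n}0.png",f["img"]);np.savez(f"{n}0.npz",**f)
    print(n,f["fx"],f["cx"],f["cy"],f["k1"],np.round(f["world_to_cam"],3).tolist())
E
```

```text
pics
{'time_s': 0.0, 'qpos': array([-1.20658493e+00,  1.24455951e-01,  1.65168168e+00, -7.92950447e-06,
        1.36746404e+00, -8.25851242e-02]), 'qvel': array([ 0.00065736,  0.00067794, -0.00098559, -0.00091048,  0.00026437,
       -0.00053381]), 'joint_efforts': array([-1.42342800e-03, -4.17611790e+01, -3.59932172e+01,  7.75138848e-02,
        4.92962252e-02, -1.69042087e-04]), 'position': array([ 0.28060347, -0.58560417,  0.21341431]), 'tcp_rot': array([[ 9.01835244e-01,  4.32079472e-01, -7.22892391e-04],
       [ 4.32080047e-01, -9.01833310e-01,  1.87446546e-03],
       [ 1.57989609e-04, -2.00280640e-03, -9.99997982e-01]]), 'ft_force': array([0.69710306, 1.16269565, 0.64271227]), 'wrist_torque': array([-0.04003733, -0.00869764, -0.04874889]), 'gripper_force': 0.0, 'gripper_width': 0.09512065303582438}
top 410.43553421823805 317.1972239745131 198.9571355214621 0.008394370007557704 [[0.029, -0.999, -0.023, -0.004], [-0.983, -0.024, -0.18, 0.578], [0.179, 0.028, -0.983, 1.089], [0.0, 0.0, 0.0, 1.0]]
scene 460.4528304098463 320.70959703751817 203.58021504186436 -0.112285015177649 [[0.711, 0.703, 0.014, -0.412], [0.566, -0.561, -0.605, -0.28], [-0.417, 0.438, -0.796, 1.55], [0.0, 0.0, 0.0, 1.0]]
```

View pics/top0.png

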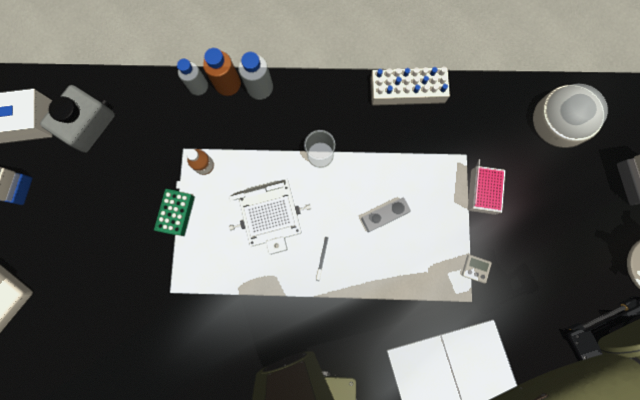

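View pics/scene0.png

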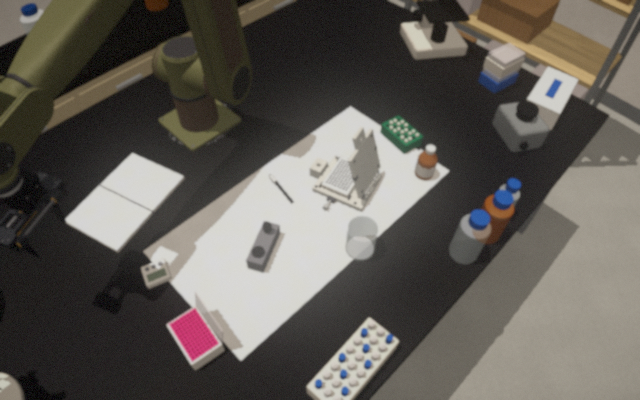

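The top view shows the jig at about (270,215), with its front block at (277,246) and the cover standing roughly upright at (262,187). The stand is at (385,214), with heads at (375,218) and (398,208). Next I'll enlarge both.

```bash
cat > h.py <<'E'
import numpy as np,cv2
def K(f): return np.array([[f["fx"],0,f["cx"]],[0,f["fy"],f["cy"]],[0,0,1]],float)
def dist(f): return np.array([float(f["k1"]),0,0,0])
def ray(f,uv):
    p=cv2.undistortPoints(np.array(uv,float).reshape(-1,1,2),K(f),dist(f)).reshape(-1,2)
    T=np.array(f["world_to_cam"],float);R,t=T[:3,:3],T[:3,3]
    return -R.T@t,np.c_[p,np.ones(len(p))]@R
def onz(f,uv,z):
    o,d=ray(f,uv);z=np.broadcast_to(z,len(d));return o+d*((z-o[2])/d[:,2])[:,None]
def proj(f,P):
    T=np.array(f["world_to_cam"],float)
    return cv2.projectPoints(np.array(P,float).reshape(-1,3),cv2.Rodrigues(T[:3,:3])[0],T[:3,3],K(f),dist(f))[0].reshape(-1,2)
def cloud(f):
    v,u=np.mgrid[:400,:640];o,d=ray(f,np.c_[u.ravel(),v.ravel()])
    return (o+d*np.array(f["depth"]).reshape(-1,1)).reshape(400,640,3)
E
python3 - <<'E'
import numpy as np,cv2
from h import *
f=dict(np.load("top0.npz"));g=dict(np.load("scene0.npz"))
a=cv2.resize(f["img"][170:265,220:320],None,fx=5,fy=5,interpolation=2)[:475]
b=cv2.resize(f["img"][185:240,350:420],None,fx=4,fy=4,interpolation=2)
c=cv2.resize(g["img"][120:220,300:395],None,fx=3,fy=3,interpolation=2)
o=np.zeros((530,795,3),np.uint8);o[:475,:500]=a;o[:220,505:785]=b;o[225:525,505:790]=c
cv2.imwrite("pics/crop1.png",o)
P=cloud(f)
for uv in [(375,218),(398,208),(277,246),(270,215),(262,187),(330,280)]: print(uv,P[uv[1],uv[0]].round(4))
E
```

```text
(375, 218) [ 0.5248 -0.1458  0.0794]
(398, 208) [ 0.5578 -0.2117  0.0537]
(277, 246) [0.4478 0.1236 0.0029]
(270, 215) [0.5308 0.1423 0.0426]
(262, 187) [0.5822 0.1466 0.1765]
(330, 280) [ 0.3571 -0.0296  0.0015]
```

View pics/crop1.png

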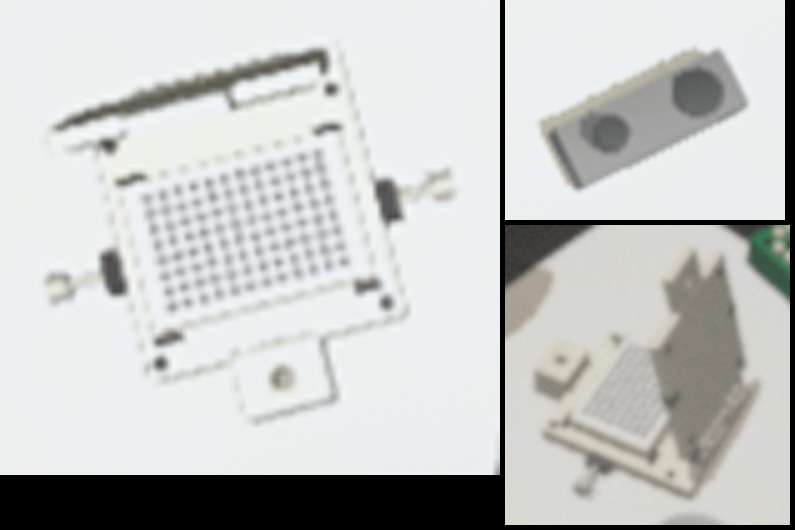

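Run:
```python
import numpy as np
from h import *
f=dict(np.load("top0.npz"));g=dict(np.load("scene0.npz"))
px=lambda x,y:((x+.5)/5+219.5,(y+.5)/5+169.5)
c=onz(f,[px(160,362),px(387,302),px(330,89),px(108,146)],.019)
ax=(c[2]+c[3]-c[0]-c[1])[:2];print("c",c.round(4),"yaw",np.arctan2(ax[1],ax[0]))
lr=(c[0]-c[1])[:2];print("yaw from front pair",np.arctan2(-lr[0],lr[1]), "len",np.linalg.norm(lr))
h=onz(f,[px(282,377)],.036)[0];print("hole",h)
yaw=np.arctan2(ax[1],ax[0])
J=h[:2]+.085*np.array([np.cos(yaw),np.sin(yaw)]);print("jig",J,"corner mid",c.mean(0))
p=onz(f,[(350-.5+105.5/4,185-.5+132.5/4),(350-.5+192.5/4,184.5+91.5/4)],[.076,.053]);print("pin,screw",p,np.linalg.norm((p[0]-p[1])[:2]), np.degrees(np.arctan2(*(p[0]-p[1])[1::-1])))
R=np.array([[np.cos(yaw),-np.sin(yaw)],[np.sin(yaw),np.cos(yaw)]])
for n,q in(("top",f),("scene",g)):
    P=cloud(q).reshape(-1,3);L=(P[:,:2]-J)@R
    m=(P[:,2]>.06)&(P[:,2]<.28)&(abs(L[:,1])<.08)&(L[:,0]>-.05)&(L[:,0]<.2)
    A=np.c_[L[m],P[m,2]];A0=A.copy()
    k=np.polyfit(A[:,2],A[:,0],1);print(n,m.sum(),k,"at hinge z",np.polyval(k,.042),A.min(0),A.max(0))
    for z in np.arange(.06,.26,.03):
        s=A[(A[:,2]>z)&(A[:,2]<z+.03)]
        if len(s):print(round(z,2),len(s),np.median(s,0).round(3),s[:,1].min().round(3),s[:,1].max().round(3),s[:,0].min().round(3),s[:,0].max().round(3))
```

```text
c [[0.456  0.1939 0.019 ]
 [0.4933 0.067  0.019 ]
 [0.6155 0.1046 0.019 ]
 [0.579  0.2311 0.019 ]] yaw 0.2957531841817531
yaw from front pair 0.28574589415227875 len 0.13222281767125912
hole [0.44833924 0.12243453 0.036     ]
jig [0.52964879 0.14720866] corner mid [0.53594322 0.14914059 0.019     ]
pin,screw [[ 0.52637577 -0.14849432  0.076     ]
 [ 0.5596034  -0.21081716  0.053     ]] 0.07062727401881169 118.06445528375143
top 423 [-0.34266096  0.10715469] at hinge z 0.09276293444403122 [ 0.02569384 -0.07239319  0.06076888] [0.08616059 0.06736255 0.22680089]
0.06 35 [ 0.082 -0.005  0.074] -0.072 0.065 0.075 0.086
0.09 31 [ 0.072 -0.004  0.105] -0.072 0.063 0.068 0.076
0.12 36 [ 0.063 -0.007  0.133] -0.072 0.065 0.056 0.068
0.15 56 [ 0.052 -0.011  0.162] -0.072 0.065 0.041 0.059
0.18 167 [ 0.042 -0.023  0.187] -0.072 0.067 0.033 0.05
0.21 98 [ 0.031 -0.002  0.223] -0.027 0.023 0.026 0.04
scene 1419 [-0.31907264  0.10281045] at hinge z 0.08940939732504669 [ 0.02244569 -0.07383962  0.06025635] [0.08542591 0.07267878 0.22744282]
0.06 245 [ 0.079 -0.01   0.075] -0.074 0.069 0.066 0.085
0.09 265 [ 0.069 -0.009  0.105] -0.071 0.072 0.054 0.077
0.12 272 [ 0.06  -0.013  0.135] -0.071 0.07 0.048 0.068
0.15 285 [ 0.051 -0.008  0.166] -0.072 0.073 0.036 0.06
0.18 244 [ 0.042 -0.009  0.189] -0.071 0.07 0.029 0.049
0.21 108 [ 0.033 -0.004  0.222] -0.026 0.027 0.022 0.039
```

The pin hole is at (276,245) in the top view, giving world (0.448, 0.122). The jig origin is at (0.530, 0.147) with yaw 0.29. The cover leans over the plate at about 1.25 rad, and the tall-knob pin is at (0.526, -0.148). These fit the given sizes: the hinge face came out at 0.089 against 0.090, and the pin-screw spacing at 70.6 against 70. Next I move behind the cover with the fingers shut.

Call:
{"op": "arm_command", "data": {"series": [1.4,3.2,0.5,-0.0065,255,1.4,3.2,0.5,-0.0065,255,1.4,3.2,0.5,-0.0065,255,1.4,3.2,0.5,-0.0065,255,1.4,3.2,0.5,-0.0065,255,1.4,3.2,0.5,-0.0065,255,1.4,3.2,0.5,-0.0065,255,1.4,3.2,0.5,-0.0065,255]}}

```text
time_s: 0.77
position: [0.3929, -0.3284, 0.2544]
tcp_rot: [[0.923, 0.384, -0.0], [0.384, -0.923, 0.001], [-0.0, -0.001, -1.0]]
ft_force: [1.3, -0.9, -0.2]
gripper_width: 0.0471
gripper_force: 0.0
```

Call:
{"op": "arm_command", "data": {"series": [1.4,3.2,0.5,-0.0065,255,1.4,3.2,0.5,-0.0065,255,1.4,3.2,0.5,-0.0065,255,1.4,3.2,0.5,-0.0065,255,1.4,3.2,0.5,-0.0065,255,1.4,3.2,0.5,-0.0065,255,1.4,3.2,0.5,-0.0065,255,1.4,3.2,0.5,-0.0065,255]}}

```text
time_s: 1.43
position: [0.5049, -0.0724, 0.2945]
tcp_rot: [[0.942, 0.336, -0.0], [0.336, -0.942, 0.0], [-0.0, -0.0, -1.0]]
ft_force: [0.8, 0.2, -0.4]
gripper_width: 0.0007
gripper_force: 0.0
```

Call:
{"op": "arm_command", "data": {"series": [1.4,3.2,0.5,-0.0065,255,1.4,3.2,0.5,-0.0065,255,1.4,3.2,0.5,-0.0065,255,1.4,3.2,0.5,-0.0065,255,1.4,3.2,0.5,-0.0065,255,1.4,2.8,0.5,-0.0065,255,1.0,2.4,0.5,-0.0065,255,0.8,2.0,0.3,-0.0065,255]}}

```text
time_s: 2.1
position: [0.6072, 0.1599, 0.3323]
tcp_rot: [[0.958, 0.288, -0.001], [0.288, -0.958, 0.0], [-0.001, -0.0, -1.0]]
ft_force: [0.7, -0.3, -0.6]
gripper_width: 0.0004
gripper_force: 0.0
```

Call:
{"op": "arm_command", "data": {"series": [0.2,0.5,-3.2,0,255,0.2,0.6,-3.2,0,255,0,0,-3.2,0,255,0,0,-3.0,0,255,0,0,-2.0,0,255,0,0,-1.0,0,255,0,0,0,0,255,0,0,0,0,255]}}

```text
time_s: 2.77
position: [0.6109, 0.1688, 0.1768]
tcp_rot: [[0.958, 0.287, -0.0], [0.287, -0.958, 0.0], [-0.0, -0.0, -1.0]]
ft_force: [0.1, -0.2, 0.8]
gripper_width: 0.0005
gripper_force: 0.0
```

Run:
```python
from station import *
import numpy as np
s=read_state();print(s["position"],s["ft_force"])
ex=np.array([.958,.286]);J=np.array([.5297,.1472])
t=np.r_[1.25,np.arange(1.25,-.001,-.075)[1:],0.03,.0]
X=(95-140*np.cos(t)+5*np.sin(t))/1000;Z=(42+140*np.sin(t)+5*np.cos(t))/1000
W=np.c_[J+X[:,None]*ex,Z];print("start",W[0],"end",W[-1])
for a,b in zip(t[1:],np.diff(W,axis=0)*100):print(round(a,3),b.round(2).tolist())
```

```text
[0.61091414 0.1687958  0.17684398] [ 0.11571961 -0.19080664  0.7727049 ]
start [0.5829646  0.16310154 0.17643446] end [0.48659 0.13433 0.047  ]
1.175 [-0.95, -0.28, -0.33]
1.1 [-0.93, -0.28, -0.41]
1.025 [-0.9, -0.27, -0.48]
0.95 [-0.86, -0.26, -0.55]
0.875 [-0.82, -0.24, -0.61]
0.8 [-0.77, -0.23, -0.67]
0.725 [-0.72, -0.22, -0.73]
0.65 [-0.67, -0.2, -0.79]
0.575 [-0.61, -0.18, -0.84]
0.5 [-0.55, -0.16, -0.88]
0.425 [-0.48, -0.14, -0.92]
0.35 [-0.41, -0.12, -0.96]
0.275 [-0.34, -0.1, -0.99]
0.2 [-0.27, -0.08, -1.01]
0.125 [-0.2, -0.06, -1.03]
0.05 [-0.12, -0.04, -1.04]
0.03 [-0.02, -0.01, -0.28]
0.0 [-0.02, -0.01, -0.42]
```

Call:
{"op": "arm_command", "data": {"series": [-0.7,-0.2,0,0,255,-0.7,-0.1,0,0,255,-0.7,-0.2,0,0,255,-0.7,-0.1,0,0,255,-0.95,-0.28,-0.33,0,255,-0.93,-0.28,-0.41,0,255,-0.9,-0.27,-0.48,0,255,-0.86,-0.26,-0.55,0,255]}}

```text
time_s: 3.43
position: [0.5467, 0.152, 0.1606]
tcp_rot: [[0.958, 0.287, 0.004], [0.287, -0.958, 0.001], [0.004, 0.0, -1.0]]
ft_force: [1.9, 0.1, 1.9]
gripper_width: 0.0005
gripper_force: 1.1
```

Run:
```python
from station import *
import numpy as np
from h import *
s=read_state();print(s["position"],s["ft_force"])
f=grab_frame("scene");P=cloud(f).reshape(-1,3)
ex=np.array([.958,.286]);J=np.array([.5297,.1472]);d=P[:,:2]-J
L=np.c_[d@ex,d@[-.286,.958]]
m=(P[:,2]>.06)&(P[:,2]<.25)&(L[:,1]>-.07)&(L[:,1]<-.03)&(L[:,0]>-.1)&(L[:,0]<.2)
A=np.c_[L[m,0],P[m,2]]
k=np.polyfit(A[:,1],A[:,0],1);print(m.sum(),k,np.arctan2(1,-k[0]),A.max(0))
```

```text
[0.5466926  0.15196226 0.16062228] [1.93911939 0.05163812 1.90588052]
528 [-0.72094784  0.12016272] 0.946149317214893 [0.0800995  0.17136737]
```

Cover is at 0.946 rad, following as planned. I'll continue the arc.

Call:
{"op": "arm_command", "data": {"series": [-0.82,-0.24,-0.61,0,255,-0.77,-0.23,-0.67,0,255,-0.72,-0.22,-0.73,0,255,-0.67,-0.2,-0.79,0,255,-0.61,-0.18,-0.84,0,255,-0.55,-0.16,-0.88,0,255,-0.48,-0.14,-0.92,0,255,-0.41,-0.12,-0.96,0,255]}}

```text
time_s: 4.15
position: [0.4953, 0.1368, 0.0937]
tcp_rot: [[0.958, 0.287, -0.001], [0.287, -0.958, -0.0], [-0.001, -0.0, -1.0]]
ft_force: [1.3, 0.1, 1.2]
gripper_width: 0.0009
gripper_force: 0.5
```

Call:
{"op": "arm_command", "data": {"series": [-0.34,-0.1,-0.99,0,255,-0.27,-0.08,-1.01,0,255,-0.2,-0.06,-1.03,0,255,-0.12,-0.04,-0.9,0,255,0,0,-0.2,0,255,0,0,-0.1,0,255,0,0,-0.1,0,255,0,0,0,0,255]}}

```text
time_s: 4.82
position: [0.4862, 0.134, 0.0519]
tcp_rot: [[0.958, 0.287, -0.003], [0.287, -0.958, -0.001], [-0.003, -0.0, -1.0]]
ft_force: [-3.9, -0.5, 5.0]
gripper_width: 0.0004
gripper_force: 3.1
```

Call:
{"op": "arm_command", "data": {"series": [0,0,-0.2,0,255,0,0,0,0,255,0,0,2.0,0,255,0,0,4.0,0,255,0,-1.0,3.5,0,200,0.4,-3.5,2.0,0.02,90,0.5,-4.0,0,0.02,90,0.5,-4.0,0,0.02,90]}}

```text
time_s: 5.48
position: [0.5022, 0.008, 0.1671]
tcp_rot: [[0.938, 0.347, 0.005], [0.347, -0.938, -0.001], [0.004, 0.002, -1.0]]
ft_force: [0.4, -1.0, -0.8]
gripper_width: 0.0217
gripper_force: 0.0
```

Call:
{"op": "arm_command", "data": {"series": [0.5,-4.0,0,0.02,90,0.5,-4.0,0,0.02,90,0.5,-3.7,0,0.02,90,0.5,-2.5,0,0.02,90,0.5,-1.5,0,0.02,90,0.1,0,0,0,90,0,0,0,0,90,0,0,0,0,90]}}

```text
time_s: 6.15
position: [0.5266, -0.1472, 0.1641]
tcp_rot: [[0.9, 0.436, -0.001], [0.436, -0.9, 0.001], [-0.001, -0.001, -1.0]]
ft_force: [0.0, 0.4, -0.4]
gripper_width: 0.0615
gripper_force: 0.0
```

Run:
```python
from station import *
import numpy as np
from h import *
s=read_state();print(s["position"],s["ft_force"])
f=grab_frame("scene");P=cloud(f).reshape(-1,3)
ex=np.array([.958,.286]);J=np.array([.5297,.1472]);d=P[:,:2]-J
L=np.c_[d@ex,d@[-.286,.958]]
m=(P[:,2]>.035)&(P[:,2]<.08)&(abs(L[:,1])<.06)&(L[:,0]>-.06)&(L[:,0]<.06)
print(m.sum(),np.polyfit(L[m,0],P[m,2],1))
f=grab_frame("wrist");np.savez("w1.npz",**f);cv2.imwrite("pics/w1.png",f["img"])
t=grab_frame("top");np.savez("t1.npz",**t)
print(proj(f,[[.526,-.148,.076],[.5596,-.2108,.053]]))
```

```text
[ 0.52656977 -0.14719985  0.16413948] [ 0.03925636  0.39869352 -0.4198789 ]
1269 [-0.04033006  0.05174188]
[[318.61233807 204.62233773]
 [396.50313553 194.75184587]]
```

View pics/w1.png

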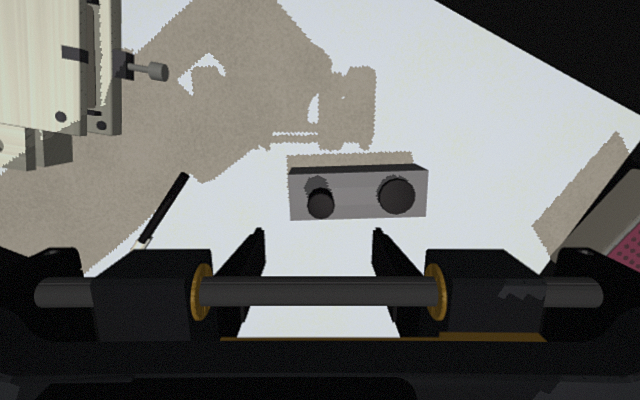

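The wrist view shows the tall knob at about (320,204) and the flat screw head at (396,195), with predictions of (318.6,204.6) and (396.5,194.8). I'll refine the knob's top disc with a mask.

Run:
```python
import numpy as np
from h import *
f=dict(np.load("w1.npz"));P=cloud(f)
z=P[...,2];m=np.zeros(z.shape,bool);m[170:225,290:345]=1
k=m&(z>.068)&(z<.085)&(f["img"].max(2)<90)
v,u=np.nonzero(k);print(k.sum(),u.min(),u.max(),v.min(),v.max(),"z",np.median(z[k]))
c,r=cv2.minEnclosingCircle(np.c_[u,v].astype(np.float32));print(c,r,onz(f,[c,(u.mean(),v.mean())],.076))
```

```text
608 307 334 191 218 z 0.07646542444573817
(320.5, 204.57691955566406) 14.157398223876953 [[ 0.5267342  -0.14942107  0.076     ]
 [ 0.52676928 -0.14951402  0.076     ]]
```

Call:
{"op": "arm_command", "data": {"series": [0,-0.2,-2.5,0,90,0,0,-2.5,0,90,0,0,-2.5,0,90,0,0,-1.8,0,90,0,0,-1.0,0,90,0,0,-0.5,0,90,0,0,0,0,90,0,0,0,0,90]}}

```text
time_s: 6.97
position: [0.5275, -0.1498, 0.0576]
tcp_rot: [[0.9, 0.436, 0.001], [0.436, -0.9, -0.0], [0.001, 0.001, -1.0]]
ft_force: [-0.3, 0.4, 0.4]
gripper_width: 0.0616
gripper_force: 0.0
```

Run:
```python
from station import *
s=read_state();print(s["position"],s["ft_force"],s["gripper_width"])
```

```text
[ 0.52753501 -0.14975765  0.05764874] [-0.31802541  0.3718956   0.35130865] 0.06157673542284199
```

Call:
{"op": "arm_command", "data": {"series": [-0.05,0,-0.25,0,90,0,0,0,0,180,0,0,0,0,255,0,0,0,0,255,0,0,0,0,255,0,0,0,0,255,0,0,0,0,255,0,0,0,0,255]}}

```text
time_s: 7.63
position: [0.5263, -0.1498, 0.0542]
tcp_rot: [[0.9, 0.436, 0.0], [0.436, -0.9, -0.0], [0.0, 0.0, -1.0]]
ft_force: [-0.1, 0.2, 0.6]
gripper_width: 0.0235
gripper_force: 30.0
```

Call:
{"op": "arm_command", "data": {"series": [0,0,0.5,0,255,0,0,1.0,0,255,0,0,1.5,0,255,0,0,1.5,0,255,0,0,1.5,0,255,0,0,1.5,0,255,0,0,0.5,0,255,0,0,0,0,255]}}

```text
time_s: 8.3
position: [0.5277, -0.1503, 0.1368]
tcp_rot: [[0.9, 0.436, 0.004], [0.436, -0.9, -0.002], [0.003, 0.003, -1.0]]
ft_force: [0.3, -0.7, -0.3]
gripper_width: 0.0236
gripper_force: 30.0
```

Run:
```python
from station import *
import numpy as np
from h import *
s=read_state();p=s["position"];print(p,s["ft_force"],s["gripper_width"],s["gripper_force"])
f=grab_frame("scene");np.savez("s2.npz",**f)
w=grab_frame("wrist");np.savez("w2.npz",**w)
c=proj(f,[p])[0];print(c)
x,y=(c-25).astype(int)
a=cv2.resize(f["img"][y:y+55,x:x+50],(400,440),interpolation=2)
b=w["img"][100:320,200:400]; b=cv2.resize(b,(400,440))
cv2.imwrite("pics/g2.png",np.hstack([a,b]));print(x,y)
```

```text
[ 0.52767238 -0.1503116   0.13675474] [ 0.2804965  -0.67119334 -0.28557839] 0.0235796841442035 29.973435401916504
[264.71563578 211.64880843]
239 186
```

View pics/g2.png

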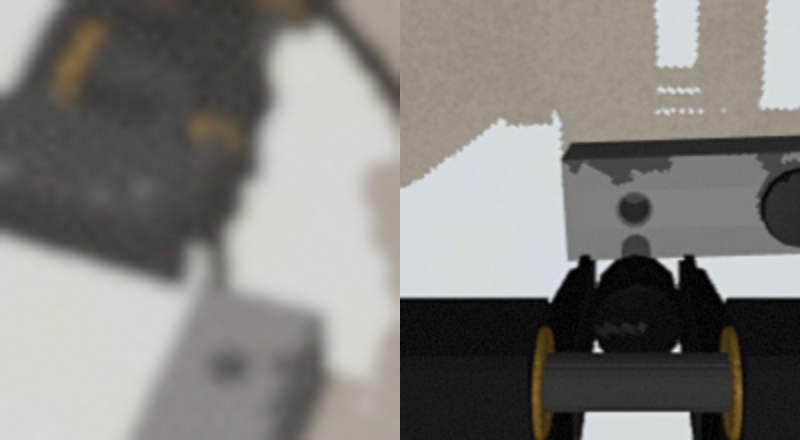

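The pin is held on centre between the fingers, with the shank visible just above the knob in the wrist view and the stand's empty hole at crop (635,208). Now I carry it over the cover hole.

Call:
{"op": "arm_command", "data": {"series": [-0.4,1.3,0,0,255,-0.9,3.0,0,0,255,-1.1,3.8,0,0,255,-1.1,3.8,0,0,255,-1.1,3.8,0,0,255,-1.1,3.8,0,0,255,-1.1,3.8,0,0,255,-0.7,2.4,0,0,255]}}

```text
time_s: 9.07
position: [0.4485, 0.1103, 0.1327]
tcp_rot: [[0.899, 0.437, -0.003], [0.437, -0.899, 0.001], [-0.002, -0.002, -1.0]]
ft_force: [0.2, 0.2, -1.0]
gripper_width: 0.0233
gripper_force: 30.0
```

Call:
{"op": "arm_command", "data": {"series": [-0.3,1.0,0,0,255,-0.1,0.5,0,0,255,0,0,0,0,255,0,0,0,0,255,0,0,0,0,255,0,0,0,0,255,0,0,0,0,255,0,0,0,0,255]}}

```text
time_s: 9.73
position: [0.4476, 0.1215, 0.1341]
tcp_rot: [[0.901, 0.434, -0.0], [0.434, -0.901, -0.0], [-0.0, 0.0, -1.0]]
ft_force: [0.4, 0.6, -1.2]
gripper_width: 0.0235
gripper_force: 30.0
```

Run:
```python
from station import *
import numpy as np
from h import *
s=read_state();p=s["position"];print(p,s["ft_force"],s["gripper_width"],s["gripper_force"])
w=grab_frame("wrist");np.savez("w3.npz",**w)
print(proj(w,[[.4483,.1224,.053]]),proj(w,[p-[0,0,.045]]))
cv2.imwrite("pics/w3.png",cv2.resize(w["img"][120:260,220:420],(800,560),interpolation=2))
```

```text
[0.44756838 0.12152264 0.13413417] [ 0.3593408   0.57671835 -1.16494116] 0.023541341179605168 29.974316954612732
[[317.00228956 204.67414267]] [[317.49893746 219.95120518]]
```

View pics/w3.png

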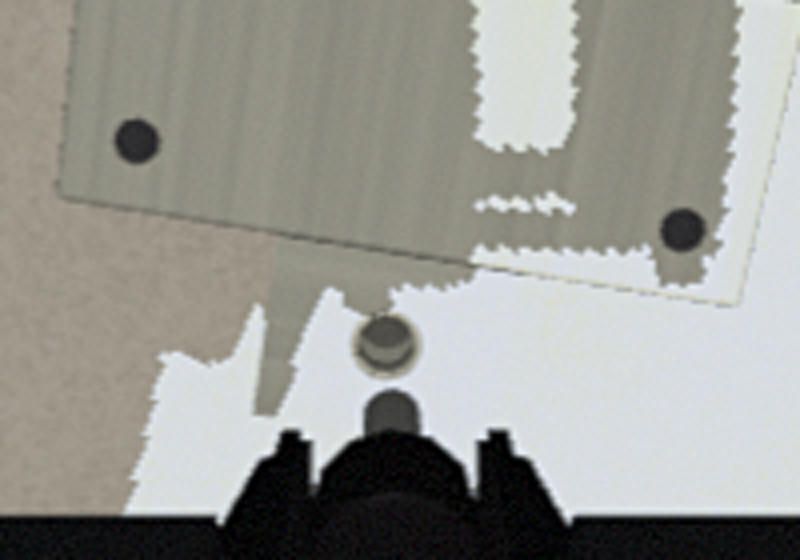

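The hole's chamfer ring is at crop (386,343), which is px (316.5,205.7) against a prediction of (317.0,204.7). The shank's end is at crop (391,400). The hole is therefore at about (0.4475, 0.1225), so I shift 1 mm in y and start down.

Call:
{"op": "arm_command", "data": {"series": [0,0.1,-0.5,0,255,0,0,-1.0,0,255,0,0,-1.0,0,255,0,0,-0.5,0,255,0,0,-0.3,0,255,0,0,-0.3,0,255,0,0,-0.3,0,255,0,0,0,0,255]}}

```text
time_s: 10.45
position: [0.4471, 0.1232, 0.0946]
tcp_rot: [[0.9, 0.436, -0.001], [0.436, -0.9, -0.0], [-0.001, -0.0, -1.0]]
ft_force: [-0.7, 0.3, -0.3]
gripper_width: 0.0234
gripper_force: 30.0
```

Nose at about 0.050 with no force, so it is just inside the cover hole. I'll go on gently.

Call:
{"op": "arm_command", "data": {"series": [0,-0.03,-0.3,0,255,0,0,-0.3,0,255,0,0,-0.3,0,255,0,0,-0.3,0,255,0,0,-0.3,0,255,0,0,-0.3,0,255,0,0,0,0,255,0,0,0,0,255]}}

```text
time_s: 11.12
position: [0.4472, 0.1229, 0.077]
tcp_rot: [[0.9, 0.436, -0.0], [0.436, -0.9, -0.0], [-0.0, -0.0, -1.0]]
ft_force: [0.8, -1.3, -1.1]
gripper_width: 0.0234
gripper_force: 30.0
```

Call:
{"op": "arm_command", "data": {"series": [0,0,-0.3,0,255,0,0,-0.3,0,255,0,0,-0.3,0,255,0,0,-0.3,0,255,0,0,-0.3,0,255,0,0,-0.3,0,255,0,0,0,0,255,0,0,0,0,255]}}

```text
time_s: 11.78
position: [0.4472, 0.1229, 0.0589]
tcp_rot: [[0.9, 0.436, -0.001], [0.436, -0.9, -0.0], [-0.0, -0.0, -1.0]]
ft_force: [-0.7, -1.5, -0.6]
gripper_width: 0.0235
gripper_force: 30.0
```

Call:
{"op": "arm_command", "data": {"series": [0,0,-0.2,0,255,0,0,-0.2,0,255,0,0,-0.2,0,255,0,0,-0.2,0,255,0,0,0,0,255,0,0,0,0,255,0,0,0,0,255,0,0,0,0,255]}}

```text
time_s: 12.45
position: [0.4475, 0.1229, 0.0517]
tcp_rot: [[0.9, 0.436, 0.0], [0.436, -0.9, -0.0], [0.0, 0.0, -1.0]]
ft_force: [-3.4, -1.6, 5.0]
gripper_width: 0.0233
gripper_force: 30.0
```

Call:
{"op": "arm_command", "data": {"series": [0,0,-0.1,0,255,0,0,-0.1,0,255,0,0,0,0,255,0,0,0,0,255,0,0,0,0,255,0,0,0,0,255,0,0,0,0,255,0,0,0,0,255]}}

```text
time_s: 13.12
position: [0.4476, 0.1229, 0.05]
tcp_rot: [[0.9, 0.436, 0.0], [0.436, -0.9, -0.0], [0.0, 0.0, -1.0]]
ft_force: [-2.7, -0.7, 5.8]
gripper_width: 0.0233
gripper_force: 30.0
```

Call:
{"op": "arm_command", "data": {"series": [0,0,-0.1,0,255,0,0,0,0,255,0,0,0,0,255,0,0,-0.05,0,255,0,0,0,0,255,0,0,0,0,255,0,0,0,0,255,0,0,0,0,255]}}

```text
time_s: 13.78
position: [0.4476, 0.1229, 0.0493]
tcp_rot: [[0.9, 0.436, -0.0], [0.436, -0.9, -0.0], [-0.0, 0.0, -1.0]]
ft_force: [-6.2, -1.4, 12.2]
gripper_width: 0.0232
gripper_force: 30.0
```

Call:
{"op": "arm_command", "data": {"series": [-0.03,0,-0.05,0,255,0,0,0,0,255,0,0,0,0,255,0,0,0,0,255,0,0,0,0,255,0,0,0,0,255,0,0,0,0,255,0,0,0,0,255]}}

```text
time_s: 14.45
position: [0.4477, 0.1229, 0.0492]
tcp_rot: [[0.9, 0.436, 0.0], [0.436, -0.9, -0.0], [0.0, 0.0, -1.0]]
ft_force: [-5.8, -1.3, 14.4]
gripper_width: 0.0234
gripper_force: 30.0
```

Run:
```python
from station import *
import numpy as np
from h import *
ex=np.array([.958,.286]);J=np.array([.5297,.1472])
for n in("scene","top","wrist"):
    f=grab_frame(n);P=cloud(f).reshape(-1,3);d=P[:,:2]-J
    if n=="wrist":cv2.imwrite("pics/w4.png",f["img"][100:340,180:460])
    if n=="scene":cv2.imwrite("pics/s4.png",cv2.resize(f["img"][120:220,270:400],(780,600),interpolation=2))
    L=np.c_[d@ex,d@[-.286,.958]]
    m=(P[:,2]>.035)&(P[:,2]<.07)&(abs(L[:,1])<.06)&(L[:,0]>-.06)&(L[:,0]<.06)
    if m.sum()>50:print(n,m.sum(),np.polyfit(L[m,0],P[m,2],1))
s=read_state();print(s["position"],s["ft_force"],s["gripper_force"])
```

```text
scene 1247 [0.00036457 0.04807995]
top 883 [0.00232451 0.04778666]
wrist 47621 [-0.00176916  0.04764331]
[0.44765185 0.12292507 0.04923031] [-6.37327333 -0.76796244 14.06966449] 30.001055002212524
```

View pics/w4.png

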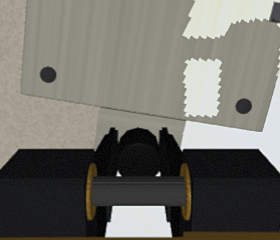

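The wrist view shows the knob at about (138,150) in the crop, held between the fingers above the tongue. The cover is level, with depth slopes of 0.000, 0.002 and -0.002 rad across the three cameras. The press is 14 N against a hard stop, at the height that puts the pin home, so I'm handing in.

```bash
python3 -c "
from station import *
print(finish_job())"
```

```text
the job is handed in; nothing more can be done
None
```

The cover is shut, the pin is home through both holes, and the gripper is still holding the knob and pressing it down with about 14 N; the job is handed in, but the hand-in returned no verdict.

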